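# Stack the screw boxes in the rack and lock the bar over them

## Task

Lock the loose screw boxes away in the stock rack: take the key from its stand, put it in the lock head and turn it gently back and forth until it drops home, then swing the hold-down bar clear with it, pushing the bar only by the key. Lay every box in staggered courses, long side along the row: first one on each of the three outlined places, then the rest on top, each bridging the joint midway between two boxes below. Turn the bar back over the stack with the key, return the key to its stand, and leave the other things on the bench alone.

Things in the scene. Friction and masses are not known exactly. Their poses are not given: they have to be found in the camera images.
- rack: Fixed stock rack: plywood board 80 x 310 x 10 mm, long side along the body's y axis, z up; origin on the bench under the middle one of three outlined box places in a row; board from y = -115 to +195 mm. At y = +165 mm, the end far from the robot, stands a wooden lock post, 52 mm square, up to z = 96 mm, carrying the hold-down bar and its lock head.
- place_a (a point): Centre of the outlined place nearest the lock post, on the top face of the rack's board (rack y = +74 mm, z = 10 mm); its axes are the rack's. A box laid there has its origin here.
- place_b (a point): The same for the middle place (rack y = 0).
- place_c (a point): The same for the place farthest from the post (rack y = -74 mm).
- joint_ab (a point): Where the origin of an upper box lies when it bridges the boxes on places a and b: 42 mm above the board, midway between them (rack y = +37 mm).
- joint_bc (a point): The same for the boxes on places b and c (rack y = -37 mm).
- hold_bar (a joint): Angle of the steel hold-down bar about the vertical axis of the lock post. 0 = closed, lying along the row over the boxes, pointing to the rack's -y; grows clockwise from above (tip swings to the rack's -x, the left side) up to a stop at 1.45 rad. Stays where left (friction 0.2 N m). Bar 24 mm wide, reaches 227 mm from the axis, underside 102 mm above the bench (8 mm over two courses).
- lock_mouth (a point): Centre of the top of the round steel lock head (56 mm diameter, 140 mm above the bench), on the bar's axis; axes turn with the bar, y pointing from the bar's tip to the post. It has a round well, 30 mm wide in the first 5 mm, then 24 mm. While the key is not home its collar stands 12 mm above the head; when it drops home the collar rests on the head.
- well_floor (a point): Top of the lock core, 26 mm below lock_mouth in the well. It has a straight keyway 22 x 9 mm, over 12 mm deep, whose direction cannot be seen: it lies up to 0.5 rad to either side of the bar's line (the y axis here). Once the key is home it turns core and bar together, after about 0.17 rad of play to either side.
- bar_tip (a point): Top of the free end of the hold-down bar, 215 mm from the turning axis.
- key: Loose steel key, 84 mm tall, about 120 g, upright. Origin at the bottom of its blade, z up. Blade 18 mm (along y) x 6 mm (along x), z = 0 to 14 mm; shank 16 mm diameter; round collar 40 mm diameter, z = 38 to 43 mm; flat grip z = 58 to 84 mm, 50 mm along y, 12 mm thick along x, pinched across its 12 mm. A half turn about z makes no difference.
- key_collar (a point): Centre of the underside of the key's collar, 38 mm above the key's origin.
- key_stand: Loose wooden block 64 x 64 x 46 mm, 800 g, standing free on the bench, origin at the centre of its underside, with a round hole (25 mm wide, 40 mm deep) in which the key hangs upright, collar on the block's top.
- stand_mouth (a point): Centre of the hole at the top of the key stand, 46 mm above the bench.
- box_1: One of four or five equal small cardboard screw boxes (blue and white), 50 mm along x, 70 mm along y, 42 mm high, about 250 g, origin at the centre of the underside, upright. None (absent) in some runs.
- box_2: One of four or five equal small cardboard screw boxes (blue and white), 50 mm along x, 70 mm along y, 42 mm high, about 250 g, origin at the centre of the underside, upright. None (absent) in some runs.
- box_3: One of four or five equal small cardboard screw boxes (blue and white), 50 mm along x, 70 mm along y, 42 mm high, about 250 g, origin at the centre of the underside, upright. None (absent) in some runs.
- box_4: One of four or five equal small cardboard screw boxes (blue and white), 50 mm along x, 70 mm along y, 42 mm high, about 250 g, origin at the centre of the underside, upright. None (absent) in some runs.
- box_5: One of four or five equal small cardboard screw boxes (blue and white), 50 mm along x, 70 mm along y, 42 mm high, about 250 g, origin at the centre of the underside, upright. None (absent) in some runs.
- tape_measure: Bystander: rust-red tape measure, 35 x 73 x 55 mm, on the bench beside the lock post; leave alone.
- drill_case: Bystander: dark drill bit case, 48 x 95 x 31 mm, between the fence and the parts box; leave alone.
- jar: Bystander: white jar with a red lid, 104 mm wide, 148 mm tall, behind the rack; leave alone.

How it is judged (in metres and radians):
On the way, in this order (a step that is already met when the one before it is completed fails the run):
1. the key has dropped home in the lock, its collar on the lock head (z of key_collar in the frame of lock_mouth below 0.004 m and horizontal distance between key_collar and lock_mouth below 0.006 m), for 0.2 s.
2. the bar is swung clear (1.2 rad or more) with the key home in the lock (all of step 1 and value of joint hold_bar above 1.2 rad), for 0.2 s.
3. all boxes present lie in staggered courses, released, with the bar still clear ((distance between box_1 and place_a below 0.014 m or distance between box_1 and place_b below 0.014 m or distance between box_1 and place_c below 0.014 m or distance between box_1 and joint_ab below 0.014 m or distance between box_1 and joint_bc below 0.014 m) and angle between the y axis of each of box_1, box_2, box_3, box_4, box_5 and the y axis of rack, either way round below 0.15 rad and angle between each of box_1, box_2, box_3, box_4, box_5's own z axis and vertical below 0.08 rad and contact force between each of box_1, box_2, box_3, box_4, box_5 and the fingers below 0.1 N and (distance between box_2 and place_a below 0.014 m or distance between box_2 and place_b below 0.014 m or distance between box_2 and place_c below 0.014 m or distance between box_2 and joint_ab below 0.014 m or distance between box_2 and joint_bc below 0.014 m) and (distance between box_3 and place_a below 0.014 m or distance between box_3 and place_b below 0.014 m or distance between box_3 and place_c below 0.014 m or distance between box_3 and joint_ab below 0.014 m or distance between box_3 and joint_bc below 0.014 m) and (distance between box_4 and place_a below 0.014 m or distance between box_4 and place_b below 0.014 m or distance between box_4 and place_c below 0.014 m or distance between box_4 and joint_ab below 0.014 m or distance between box_4 and joint_bc below 0.014 m) and (distance between box_5 and place_a below 0.014 m or distance between box_5 and place_b below 0.014 m or distance between box_5 and place_c below 0.014 m or distance between box_5 and joint_ab below 0.014 m or distance between box_5 and joint_bc below 0.014 m) and value of joint hold_bar above 1.1 rad), for 0.3 s.
4. the bar is back over the stack (within 0.2 rad of closed) with the key home in the lock (all of step 1 and value of joint hold_bar below 0.2 rad), for 0.2 s.
At the end, for the whole second after the job is handed in: Every box present lies within 14 mm of an outlined place or of midway over two boxes below, flat, long side within 0.15 rad of the row; bar within 0.2 rad of closed; key upright in its stand, collar within 12 mm of the stand mouth; all released and at rest ((distance between box_1 and place_a below 0.014 m or distance between box_1 and place_b below 0.014 m or distance between box_1 and place_c below 0.014 m or distance between box_1 and joint_ab below 0.014 m or distance between box_1 and joint_bc below 0.014 m) and angle between the y axis of each of box_1, box_2, box_3, box_4, box_5 and the y axis of rack, either way round below 0.15 rad and angle between each of box_1, box_2, box_3, box_4, box_5's own z axis and vertical below 0.08 rad and contact force between each of box_1, box_2, box_3, box_4, box_5, key and the fingers below 0.1 N and (distance between box_2 and place_a below 0.014 m or distance between box_2 and place_b below 0.014 m or distance between box_2 and place_c below 0.014 m or distance between box_2 and joint_ab below 0.014 m or distance between box_2 and joint_bc below 0.014 m) and (distance between box_3 and place_a below 0.014 m or distance between box_3 and place_b below 0.014 m or distance between box_3 and place_c below 0.014 m or distance between box_3 and joint_ab below 0.014 m or distance between box_3 and joint_bc below 0.014 m) and (distance between box_4 and place_a below 0.014 m or distance between box_4 and place_b below 0.014 m or distance between box_4 and place_c below 0.014 m or distance between box_4 and joint_ab below 0.014 m or distance between box_4 and joint_bc below 0.014 m) and (distance between box_5 and place_a below 0.014 m or distance between box_5 and place_b below 0.014 m or distance between box_5 and place_c below 0.014 m or distance between box_5 and joint_ab below 0.014 m or distance between box_5 and joint_bc below 0.014 m) and value of joint hold_bar below 0.2 rad and distance between key_collar and stand_mouth below 0.012 m and angle between key's own z axis and vertical below 0.12 rad and linear speed of key below 0.02 m/s); the robot touches nothing.
It fails at once if the key is forced against the lock or rack with more than 70 N (contact force between key and rack above 70 N).
It fails at once if the bar is pushed by the robot itself (more than 2 N) instead of by the key (contact force between hold_bar and the arm above 2 N or contact force between hold_bar and the fingers above 2 N).
It fails at once if a bystander is moved more than 30 mm (distance of tape_measure from where it was at the start of the episode above 0.03 m).
It fails at once if a bystander is moved more than 30 mm (distance of drill_case from where it was at the start of the episode above 0.03 m).
It fails at once if a bystander is moved more than 30 mm (distance of jar from where it was at the start of the episode above 0.03 m).
Of box_1, box_2, box_3, box_4, box_5 only 4 to 5 are there at a start; the rules pass over those that are not, and their reading is None.
At some moment in a run one of key_stand may be knocked a few centimetres aside while the robot is not near it.
It also fails if it takes over 210 s, if anything falls off the work surface, if the arm or the gripper's body presses on something with over 40 N, if the wrist force passes 120 N, or if a joint passes its speed limit or range.

## Robot

A 6-joint arm with a two-finger parallel gripper is mounted at the origin on a cart in front of the work surface, level with it; the furniture and walls round the work are solid. World frame = base frame: x ahead of the robot, y to its left, z up, the work surface at z = 0. Lengths are in mm, angles in rad, forces in N, time in s.
With the tool pointing down it reaches from about 400 to 925 mm from the base axis. Payload 12.5 kg.
Tool frame: the origin (TCP) lies on the front face of the gripper's body, between the roots of the fingers; the fingertips stand 78 mm ahead of it and the grasp point (between the pads) lies 59 mm ahead of it (env.nose_length is the distance from the TCP to the fingertips, in mm); z points along the fingers, y is the line along which they close (so a half turn about z gives the same grasp; the last joint's range is limited). The gripper opens to 95 mm and grips with 3 to 60 N. Pads are 20 mm wide; open, the fingers measure 119 mm over their backs; the gripper's body (75 mm by 180 mm) begins 59 mm behind the grasp point.
Start: joints at [-1.208, 0.491, 1.559, -0, 1.092, -0.106], TCP at [282.407, -557.57, 292.261] pointing down, gripper open.
Joint ranges: [-3.1, 3.1], [-0.84, 2.19], [0.05, 2.79], [-1.13, 4.28], [0.06, 2.93], [-2.69, 2.69]. Speed limits (rad/s): [2.22, 2.22, 2.79, 3.14, 3.14, 3.14].

## Interface

Orientations are given as [roll, pitch, yaw] about the fixed x, y, z axes, in that order (R = Rz(yaw) Ry(pitch) Rx(roll)).
In Python, from cell import env gives the robot as it stands.
- The arm moves only by the tool jog_arm, never from a script. Its argument "motion" is a list of rows, each a list of 7 numbers: the turn, a rotation vector about the tool's x, y, z in degrees, then the shift along the tool's x, y, z in mm, then the finger opening in mm, from 0 to 95.1. In form: [[wx, wy, wz, x, y, z, hand], ...]. A call has 1 to 10 rows; each row shifts and turns the commanded pose from where the row before left it, along the tool's axes as they then stand; what a row does not reach is not made up. A row lasts 1/8 s, in which the tool goes at most 62.5 mm and 10.7 degrees, less where a joint would pass 70% of its speed; a pose out of reach is approached as far as the arm can. A call is refused whole if a number of a shift passes 62.5 or a number of a turn 10.7, either way. A call with a gripper value outside its range is refused whole. The fingers move at their own pace and stop on an object; the grip force is fixed at half the most. Time passes only in rows, so rows that do not move let the fingers close. It gives the time, the measured TCP pose, the force, the opening and the grip force at its end, in the units of the state.
- env.state(): the state, without advancing time (a new reading comes with each control period).
- env.read_camera(name): name is "scene" or "side" or "wrist"; returns a dict with "color" (420x560x3 uint8, red, green, blue), "z_map" (420x560 float32, mm along the optical axis (not along the pixel's ray), 0 where there is no reading), "camera_matrix" (3x3 intrinsics, pixels), "world_to_cam" (4x4, takes a point from world to camera coordinates). Camera axes: x right, y up, looking along -z (the intrinsics and any distortion apply to the point x, -y, -z); pixel columns grow to the right and rows downward; lengths in mm; the calibration is good to about 2 mm. A picture is of the moment at which its call begins.
- env.job_done(): hands the job in; it is judged then, once.
Trained networks look in the newest picture that a camera, given by its name, has taken for a name from the list of things; names that differ only in an ending like _2 or _b are one class to them, and where a whole thing is asked for, a point or a joint stands for the part that bears it (a point fixed in the world has none). Each returns a list of dicts, best first, with "score" (0 to 1); they miss things now and then, are a little off and sometimes report something else, mostly with a low value. They report only what shows in the picture. A call takes as long as a camera call.
- env.recognise(camera, thing): "location" ([column, row] in pixels, amid what is visible of it).
The state is a dict: "t": time; "joints": joint angles; "qvel": joint speeds; "tau": joint torques, N m; "eef_pos": TCP position; "tcp_rot": TCP orientation; "ft_force": force on the tool from outside, world axes, zero at the start; "moment": the same for the moment, N m; "opening": opening from 0.0 (shut) to 1.0 (fully open); "grip_force": force on a finger pad.
Only numpy, scipy, OpenCV 4.12 (cv2) and the standard library are available. Lean on these libraries where they do the work, as an engineer would, in place of code of your own. Each camera call takes 0.05 s, during which the arm holds its last target. There are 200 camera calls.

## Working session

There is one attempt and no reset: what is moved stays moved. The work goes in short steps, Python scripts to look and compute and a tool call to move; the robot and the scene stay as the last step left them, time stands still between calls to the robot, and variables do not carry over. Pictures are saved under pics/ and viewed, at most 14 in all, crops included, and the job is handed in when it is done.

Besides the shell and the picture viewer there is one more tool, called after "Emit:" by a JSON object that holds its "fn" and its "kwargs". jog_arm: Moves the arm, as the interface text tells. Its arguments: {"type":"object","properties":{"motion":{"type":"array"}},"required":["motion"]}

```bash
mkdir -p pics; ls
cat > h.py <<'E'
import numpy as np, cv2
from cell import env
from scipy.spatial.transform import Rotation as R
def cam(n,save=None):
    c=env.read_camera(n)
    if save: cv2.imwrite(f'pics/{save}.png',c['color'][:,:,::-1])
    return c
def cloud(c):
    z=c['z_map'].astype(float); h,w=z.shape; K=c['camera_matrix']
    u,v=np.meshgrid(np.arange(w),np.arange(h))
    p=np.stack([(u-K[0,2])/K[0,0]*z,-(v-K[1,2])/K[1,1]*z,-z,np.ones_like(z)],-1)
    P=(p@np.linalg.inv(c['world_to_cam']).T)[...,:3]
    P[z==0]=np.nan
    return P
E
python3 - <<'E'
from h import *
print(env.state())
for n in ['scene','side']:
    c=cam(n,n+'0'); P=cloud(c); T=np.linalg.inv(c['world_to_cam']); print(n,T[:3,3].round(),c['camera_matrix'][0,0])
    for t in ['rack','hold_bar','lock_mouth','bar_tip','key','key_stand','box_1','tape_measure','drill_case','jar']:
        for d in env.recognise(n,t):
            u,v=map(int,d['location']); print(t,round(d['score'],2),u,v,P[v,u].round())
E
```

```text
pics
{'t': 0.0, 'joints': array([-1.20758836e+00,  4.91576458e-01,  1.55942726e+00, -2.26083098e-05,
        1.09167348e+00, -1.05559195e-01]), 'qvel': array([ 0.0007561 ,  0.00041256, -0.00113852,  0.00138415,  0.00100054,
        0.00150993]), 'tau': array([-1.30461856e-03, -6.12640214e+01, -2.58186686e+01,  6.92513608e-02,
        4.81570722e-02, -5.22318010e-05]), 'eef_pos': array([ 282.35543844, -557.42495989,  291.65883596]), 'tcp_rot': array([-3.14051203e+00, -9.43322095e-05,  4.68777548e-01]), 'ft_force': array([-0.32406489,  0.77082947, -0.06423807]), 'moment': array([-0.07690144, -0.0015308 ,  0.00493407]), 'grip_force': 0.0, 'opening': 1.0004333189892318}
scene [ 141.  472. 1191.] 448.049073277515
rack 0.74 276 242 [590.  65.  14.]
hold_bar 0.86 261 216 [641.  74. 111.]
lock_mouth 0.86 264 216 [638.  66. 107.]
bar_tip 0.6 267 216 [631.  61. 109.]
key 0.73 216 321 [499. 351.  90.]
key_stand 0.95 215 332 [493. 366.  44.]
box_1 0.86 363 228 [ 440. -145.   41.]
box_1 0.78 391 212 [ 418. -245.   46.]
box_1 0.7 359 188 [ 541. -239.   46.]
box_1 0.67 337 206 [ 544. -143.   42.]
box_1 0.61 216 324 [498. 354.  74.]
tape_measure 0.62 202 250 [696. 249.  56.]
drill_case 0.63 308 191 [ 646. -121.   34.]
drill_case 0.38 220 333 [482. 359.  47.]
jar 0.58 231 185 [761.  80. 142.]
side [  55. 1211.  739.] 497.7264324966486
rack 0.92 269 250 [629.  52.  10.]
rack 0.54 252 224 [665.  87. 105.]
hold_bar 0.9 254 224 [657.  89. 108.]
lock_mouth 0.86 258 222 [650.  79. 111.]
bar_tip 0.97 255 222 [661.  77. 108.]
bar_tip 0.57 270 250 [627.  50.  10.]
key 0.64 260 293 [501. 360.  85.]
box_1 0.87 329 210 [ 540. -222.   44.]
box_1 0.74 366 214 [ 420. -244.   43.]
box_1 0.66 273 251 [614.  55.  12.]
box_1 0.53 353 226 [ 432. -142.   43.]
box_1 0.43 324 219 [ 530. -145.   46.]
tape_measure 0.54 211 266 [696. 264.  55.]
drill_case 0.72 272 252 [616.  58.   9.]
jar 0.87 219 221 [767. 101. 100.]
jar 0.32 271 250 [622.  52.  12.]
```

View pics/scene0.png

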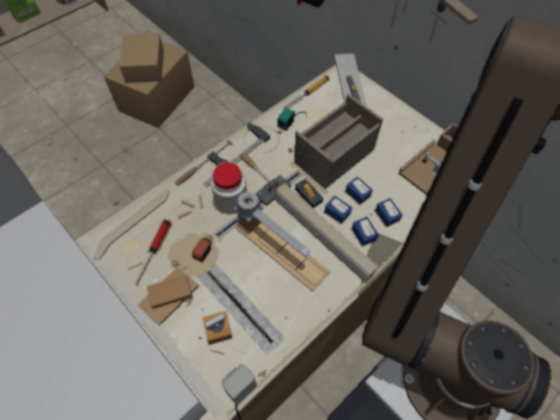

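View pics/side0.png

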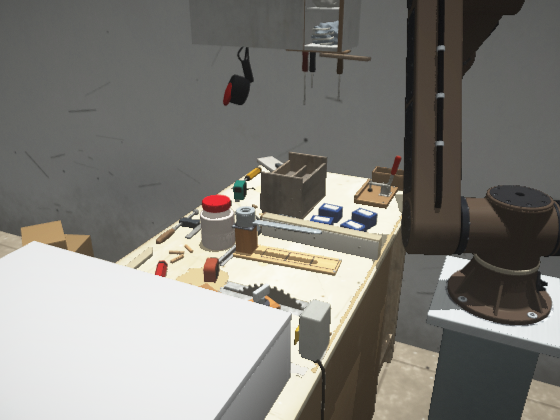

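Run:
```python
from h import *
c=cam('wrist','w0')
for n in ['scene','side','wrist']:
    c=cam(n); P=cloud(c).reshape(-1,3); C=c['color'].reshape(-1,3).astype(int)
    def rep(l,box,zr,m=None):
        s=(P[:,0]>box[0])&(P[:,0]<box[1])&(P[:,1]>box[2])&(P[:,1]<box[3])&(P[:,2]>zr[0])&(P[:,2]<zr[1])
        if m is not None: s&=m
        Q=P[s]
        if len(Q)<15: return
        r=cv2.minAreaRect(Q[:,:2].astype(np.float32)); print(n,l,len(Q),np.round(r[0],1),np.round(r[1],1),round(r[2],1),'z',np.median(Q[:,2]).round(1))
    rep('head',(600,800,0,200),(134,150),~((C[:,0]>C[:,1]+40)))
    rep('bar',(400,680,-50,200),(104,118))
    rep('barall',(400,780,-50,200),(104,118),~((C[:,0]>C[:,1]+40)))
    rep('board',(400,700,-50,200),(7,14))
    rep('keygrip',(420,580,280,430),(76,95))
    rep('stand',(420,580,280,430),(40,50))
    for b in [(440,-145),(418,-245),(541,-239),(544,-143)]:
        rep('box',(b[0]-48,b[0]+48,b[1]-48,b[1]+48),(38,50))
    if n=='wrist': print(np.linalg.inv(c['world_to_cam']).round(2), [ (d['location'],round(d['score'],2)) for d in env.recognise('wrist','box_1')])
```

```text
scene head 249 [726.3  64.6] [125.7  80.9] 0.5 z 140.5
scene bar 611 [575.6  61.2] [215.4  46.7] 9.0 z 109.2
scene barall 808 [622.7  68.3] [ 88.  312.1] 89.9 z 109.0
scene board 1799 [550.5  78.7] [298.7 231.8] 0.1 z 11.0
scene keygrip 112 [504.  351.6] [48.8 12.9] 75.9 z 91.2
scene stand 351 [504.  352.1] [64.2 66.3] 63.8 z 47.0
scene box 361 [ 434.4 -149.8] [54.6 70.5] 72.1 z 43.2
scene box 338 [ 429.5 -253.1] [53.6 70.5] 73.5 z 43.1
scene box 312 [ 543.8 -246.3] [53.2 71.3] 87.1 z 43.2
scene box 335 [ 540.5 -147.1] [70.4 53. ] 7.8 z 43.4
side head 157 [707.9  58.9] [ 54.7 110. ] 41.8 z 140.9
side bar 411 [574.4  67.5] [218.1  39.5] 8.2 z 109.3
side barall 597 [622.9  73.3] [ 93.6 312.1] 86.8 z 109.1
side board 1475 [549.1  39.5] [163.6 297.1] 89.6 z 11.5
side keygrip 154 [502.  353.2] [52.9 12.8] 75.5 z 87.7
side stand 96 [499.3 331.8] [79.5 35.9] 0.6 z 47.6
side box 182 [ 434.1 -149.8] [58.6 71. ] 67.7 z 43.5
side box 170 [ 428.3 -253.2] [57.7 71.9] 72.0 z 43.4
side box 163 [ 544.4 -247.5] [74.  61.6] 0.1 z 43.6
side box 156 [ 539.  -149.2] [70.3 53.5] 6.4 z 44.3
[[ 4.5000e-01  8.5000e-01  2.6000e-01  3.5653e+02]
 [-8.9000e-01  4.3000e-01  1.3000e-01 -5.2066e+02]
 [ 0.0000e+00 -2.9000e-01  9.6000e-01  3.8414e+02]
 [ 0.0000e+00  0.0000e+00  0.0000e+00  1.0000e+00]] []
```

View pics/w0.png

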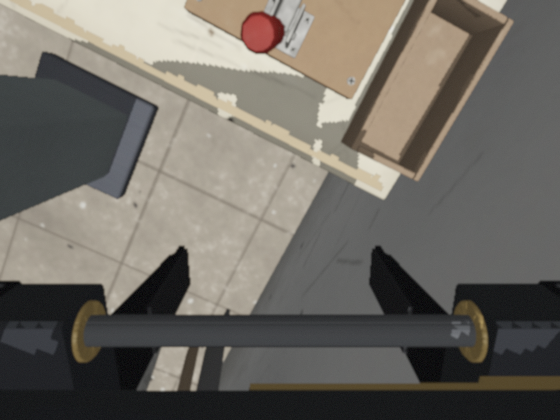

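Emit:
{"fn": "jog_arm", "kwargs": {"motion": [[0,0,0,37,-37,-15,95],[0,0,0,37,-37,-15,95],[0,0,0,37,-37,-15,95],[0,0,0,37,-37,-15,95],[0,0,0,37,-37,-15,95],[0,0,0,37,-37,-15,95],[0,0,0,0,0,0,95],[0,0,0,0,0,0,95]]}}

```text
t: 2.35
eef_pos: [380.1, -259.4, 382.2]
tcp_rot: [3.141, 0.0, 0.469]
ft_force: [-0.5, 0.1, 0.8]
opening: 0.997
grip_force: 0.0
```

```bash
cat >> h.py <<'E'
def boxes(c,zlo=37,zhi=50,reg=None):
    """blue-topped boxes: label top-face pixels, fit rects"""
    P=cloud(c); m=(P[...,2]>zlo)&(P[...,2]<zhi)
    if reg: m&=(P[...,0]>reg[0])&(P[...,0]<reg[1])&(P[...,1]>reg[2])&(P[...,1]<reg[3])
    n,L=cv2.connectedComponents(m.astype(np.uint8),connectivity=4)
    for i in range(1,n):
        Q=P[L==i]
        if len(Q)<80: continue
        r=cv2.minAreaRect(Q[:,:2].astype(np.float32)); (a,b),ang=r[1],r[2]
        if a<b: ang-=90
        print('rect',len(Q),np.round(r[0],1),'long',round(max(a,b),1),'short',round(min(a,b),1),'longaxis',round((ang+90)%180-90,1),'z',np.median(Q[:,2]).round(1))
def st():
    s=env.state(); print('t',round(s['t'],2),'p',s['eef_pos'].round(1),'rpy',np.degrees(s['tcp_rot']).round(1),'F',s['ft_force'].round(1),'open',round(s['opening']*95.1,1),'grip',round(s['grip_force'],1),'j1,6',np.degrees(s['joints'][[0,5]]).round(0))
E
python3 - <<'E'
from h import *
st()
c=cam('wrist','w1'); boxes(c)
print('scene'); c=cam('scene','s1'); boxes(c)
for d in env.recognise('scene','box_1')+env.recognise('wrist','box_1'): print(d)
E
```

```text
t 2.35 p [ 380.1 -259.4  382.2] rpy [180.    0.   26.9] F [-0.5  0.1  0.8] open 94.8 grip 0.0 j1,6 [-43.  21.]
rect 622 [412.3 -73.3] long 170.7 short 1.6 longaxis 0.1 z 43.5
rect 1431 [ 524.9 -151.2] long 50.5 short 38.0 longaxis -81.6 z 41.4
rect 3061 [ 545.4 -248.2] long 70.4 short 50.3 longaxis -2.3 z 41.4
rect 451 [ 626.3 -374.5] long 96.2 short 2.4 longaxis -89.6 z 43.7
rect 2759 [ 435.  -152.6] long 69.9 short 50.6 longaxis -18.5 z 41.4
rect 2482 [ 429.9 -255.2] long 70.0 short 50.3 longaxis -16.0 z 41.4
rect 711 [ 440.1 -594.1] long 120.2 short 4.5 longaxis 1.7 z 43.6
rect 144 [ 419.3 -480.4] long 31.8 short 4.4 longaxis -0.2 z 44.1
scene
rect 208 [1100.4 -778.9] long 374.5 short 16.0 longaxis -0.3 z 43.4
rect 169 [ 794.3 -779. ] long 227.5 short 14.7 longaxis 0.2 z 43.3
rect 319 [ 544.7 -247.3] long 72.3 short 54.7 longaxis -2.3 z 43.3
rect 348 [ 540.8 -147.5] long 70.8 short 55.5 longaxis 7.0 z 43.3
rect 349 [ 429.6 -252.4] long 71.5 short 52.1 longaxis -15.9 z 43.1
rect 375 [ 433.8 -151.3] long 72.0 short 52.5 longaxis -18.2 z 43.2
rect 80 [432.5 -34.7] long 112.3 short 5.1 longaxis -1.0 z 44.0
rect 898 [667.9 385.8] long 110.1 short 64.9 longaxis 65.3 z 45.3
rect 371 [504.4 351.7] long 66.6 short 63.9 longaxis -26.2 z 46.7
rect 96 [-41.3  64.6] long 78.3 short 13.2 longaxis 29.4 z 43.0
{'location': [334.8, 209.7], 'score': 0.8}
{'location': [359.8, 187.1], 'score': 0.78}
{'location': [364.7, 231.2], 'score': 0.7}
{'location': [390.5, 211.2], 'score': 0.69}
{'location': [274.6, 244.9], 'score': 0.66}
{'location': [216.3, 321.5], 'score': 0.37}
{'location': [219.5, 333.5], 'score': 0.16}
{'location': [335.8, 41.0], 'score': 0.97}
{'location': [294.8, 131.7], 'score': 0.79}
{'location': [250.7, 18.5], 'score': 0.7}
```

View pics/w1.png

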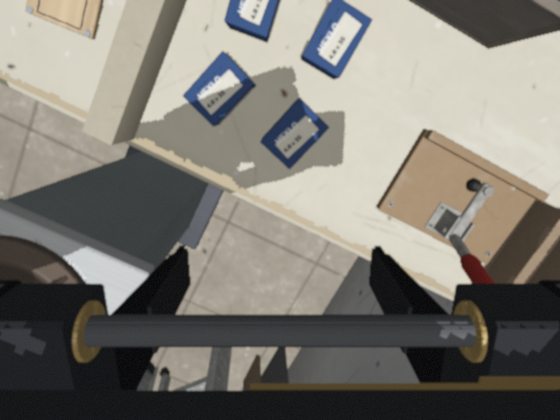

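Emit:
{"fn": "jog_arm", "kwargs": {"motion": [[0,0,0,46,-25,-6,95],[0,0,0,46,-25,-6,95],[0,0,0,46,-25,-6,95],[0,0,0,46,-25,-6,95],[0,0,0,46,-25,-6,95],[0,0,0,46,-25,-6,95],[0,0,0,0,0,0,95],[0,0,0,0,0,0,95]]}}

```text
t: 3.55
eef_pos: [558.5, -1.5, 417.6]
tcp_rot: [-3.141, 0.001, 0.468]
ft_force: [0.9, -0.8, 0.0]
opening: 1.001
grip_force: 0.0
```

Run:
```python
from h import *
st()
c=cam('wrist','w2'); P=cloud(c)
for nm,lo,hi in [('head',134,150),('bar',104,114),('board',6,13),('fence',50,103)]:
    m=(P[...,2]>lo)&(P[...,2]<hi)
    n,L=cv2.connectedComponents(m.astype(np.uint8),connectivity=4)
    for i in range(1,n):
        Q=P[L==i]
        if len(Q)<150: continue
        r=cv2.minAreaRect(Q[:,:2].astype(np.float32)); uv=np.argwhere(L==i).mean(0)[::-1]
        print(nm,len(Q),np.round(r[0],1),np.round(r[1],1),round(r[2],1),'z',np.percentile(Q[:,2],[5,50,95]).round(1),'px',uv.round())
```

```text
t 3.55 p [558.5  -1.5 417.6] rpy [-1.80e+02  1.00e-01  2.68e+01] F [ 0.9 -0.8  0. ] open 95.2 grip 0.0 j1,6 [-7. 56.]
head 1984 [688.7  73.9] [45.8 54.9] 26.3 z [134.9 139.1 140.5] px [270.  25.]
head 1388 [ 701.1 -183.2] [  3.2 149.6] 90.0 z [134.9 142.1 149.2] px [504. 136.]
bar 3859 [571.3  64.7] [207.2  31.5] 2.9 z [105.9 107.2 108.6] px [233. 135.]
bar 673 [ 700.7 -182.7] [148.4   3.7] 0.2 z [104.5 109.  113.5] px [486. 132.]
board 6902 [568.7  64.4] [309.5  80.1] 5.2 z [ 7.7  9.2 10.7] px [241. 145.]
board 317 [518.3 265.3] [  3.2 162.5] 89.6 z [ 6.5  9.7 12.8] px [89. 99.]
board 231 [512.1 329.2] [89.8 45.6] 18.8 z [ 6.3  9.6 12.6] px [40. 79.]
board 247 [ 701.1 -183.3] [149.4   2.4] 0.0 z [ 6.4  9.6 12.8] px [446. 126.]
board 279 [117.5  11.1] [20.5 66.4] 17.0 z [ 7.1 11.3 12.7] px [154. 385.]
fence 223 [791.1 -52.9] [12.3 28.9] 84.5 z [50.2 51.6 53.5] px [410.  10.]
fence 604 [695.1  53.5] [64.7 20.1] 3.9 z [93.9 95.5 97.6] px [292.  44.]
fence 162 [694.7  76.5] [ 7.4 21.4] 67.6 z [ 98.   99.5 101.5] px [272.  27.]
fence 273 [670.6  96.7] [23.6 18.5] 5.6 z [93.9 95.5 97.4] px [242.  44.]
fence 191 [738. -53.] [14.6 20.2] 2.3 z [50.2 51.3 53. ] px [386.  54.]
fence 353 [507.4 338.7] [37.2 24.1] 17.4 z [50.2 51.5 79. ] px [ 7. 80.]
fence 2889 [ 707.  -183.4] [ 16.3 160.6] 85.0 z [ 53.1  78.5 100.7] px [472. 131.]
fence 8054 [519.2 -54.3] [ 38.5 372.1] 89.8 z [60.3 67.  68.5] px [312. 193.]
fence 1767 [ 741.7 -265.7] [52.8 77.6] 0.3 z [79.9 81.4 85.4] px [544. 136.]
fence 4348 [ 669.3 -299. ] [ 65.  143.4] 0.0 z [79.9 81.3 83.1] px [526. 198.]
```

View pics/w2.png

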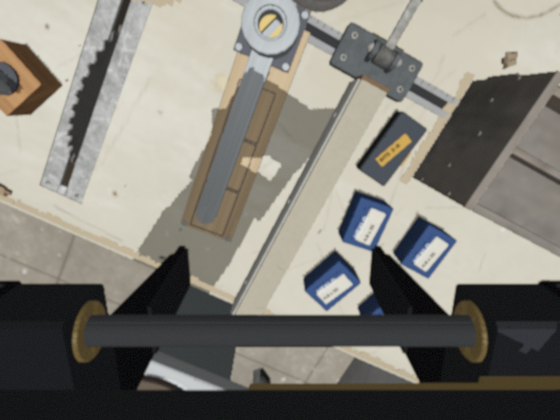

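Emit:
{"fn": "jog_arm", "kwargs": {"motion": [[0,0,0,14,-42.5,18,95],[0,0,0,14,-42.5,18,95],[0,0,0,14,-42.5,18,95],[0,0,0,14,-42.5,18,95],[0,0,0,14,-42.5,18,95],[0,0,0,14,-42.5,18,95],[0,0,0,14,-42.5,18,95],[0,0,0,14,-42.5,18,95],[0,0,-10.4,0,0,0,60],[0,0,-10.4,0,0,0,60]]}}

```text
t: 4.85
eef_pos: [505.2, 352.2, 273.8]
tcp_rot: [-3.142, 0.001, 0.837]
ft_force: [-0.2, -0.1, 1.1]
opening: 0.843
grip_force: 0.0
```

Emit:
{"fn": "jog_arm", "kwargs": {"motion": [[0,0,-10.4,0,0,0,60],[0,0,-10.4,0,0,0,60],[0,0,-10.4,0,0,0,60],[0,0,-10.4,0,0,0,60],[0,0,-10.4,0,0,0,60],[0,0,-10.4,0,0,0,60],[0,0,-10.4,0,0,0,60],[0,0,-10.4,0,0,0,60],[0,0,-10.4,0,0,0,60],[0,0,-10.4,0,0,0,60]]}}

```text
t: 6.1
eef_pos: [505.5, 351.6, 274.3]
tcp_rot: [-3.141, 0.0, 2.651]
ft_force: [-0.3, -0.3, -0.8]
opening: 0.629
grip_force: 0.0
```

Emit:
{"fn": "jog_arm", "kwargs": {"motion": [[0,0,-10.4,0,0,0,60],[0,0,-10.4,0,0,0,60],[0,0,-10.4,0,0,0,60],[0,0,-10.4,0,0,0,60],[0,0,-10.4,0,0,0,60],[0,0,-10.4,0,0,0,60],[0,0,-10.4,0,0,0,60],[0,0,-10.4,0,0,0,60],[0,0,-10.4,0,0,0,60],[0,0,-10.4,0,0,0,60]]}}

```text
t: 7.35
eef_pos: [505.5, 351.5, 274.3]
tcp_rot: [-3.142, -0.0, -1.817]
ft_force: [1.6, -0.0, -0.1]
opening: 0.627
grip_force: 0.0
```

```bash
cat >> h.py <<'E'
def rects(P,lo,hi,reg,nmin=60):
    m=(P[...,2]>lo)&(P[...,2]<hi)&(P[...,0]>reg[0])&(P[...,0]<reg[1])&(P[...,1]>reg[2])&(P[...,1]<reg[3])
    n,L=cv2.connectedComponents(m.astype(np.uint8),connectivity=4)
    for i in range(1,n):
        Q=P[L==i]
        if len(Q)<nmin: continue
        r=cv2.minAreaRect(Q[:,:2].astype(np.float32)); (a,b),ang=r[1],r[2]
        if a<b: ang-=90
        print('rect',len(Q),np.round(r[0],1),'long',round(max(a,b),1),'short',round(min(a,b),1),'longaxis',round((ang+90)%180-90,1),'z',np.median(Q[:,2]).round(1))
E
python3 - <<'E'
from h import *
st()
c=cam('wrist','w3'); P=cloud(c)
rects(P,80,100,(420,580,280,430)); print('stand');rects(P,42,48,(420,580,280,430)); print('collar'); rects(P,49,54,(420,580,280,430))
E
```

```text
t 7.35 p [505.5 351.5 274.3] rpy [-180.    -0.  -104.1] F [ 1.6 -0.  -0.1] open 59.6 grip 0.0 j1,6 [  29. -137.]
rect 892 [503.4 349.9] long 49.1 short 11.7 longaxis 75.8 z 90.9
stand
rect 3005 [503.6 350.5] long 64.5 short 64.2 longaxis 63.6 z 45.3
collar
rect 369 [516.3 347.1] long 35.7 short 12.0 longaxis 75.6 z 50.2
rect 361 [490.6 353.3] long 35.9 short 12.5 longaxis 77.9 z 50.4
```

Emit:
{"fn": "jog_arm", "kwargs": {"motion": [[0,0,0,1.7,1.6,36,60],[0,0,0,0,0,40,60],[0,0,0,0,0,40,60],[0,0,0,0,0,20,60],[0,0,0,0,0,0,60],[0,0,0,0,0,0,5],[0,0,0,0,0,0,5],[0,0,0,0,0,0,5],[0,0,0,0,0,0,5],[0,0,0,0,0,0,5]]}}

```text
t: 8.65
eef_pos: [502.9, 352.0, 138.3]
tcp_rot: [-3.141, 0.0, -1.821]
ft_force: [-1.0, -0.2, 0.7]
opening: 0.162
grip_force: 11.9
```

Emit:
{"fn": "jog_arm", "kwargs": {"motion": [[0,0,0,0,0,0,5],[0,0,0,0,0,-20,5],[0,0,0,0,0,-40,5],[0,0,0,0,0,-50,5],[0,0,0,0,0,-50,5],[0,0,0,0,0,-40,5],[0,0,0,20,-44,0,5],[0,0,0,20,-44,0,5],[0,0,0,20,-44,0,5],[0,0,0,20,-44,0,5]]}}

```text
t: 9.9
eef_pos: [654.6, 229.8, 337.9]
tcp_rot: [3.141, -0.0, -1.821]
ft_force: [-0.1, 0.3, -1.1]
opening: 0.152
grip_force: 30.0
```

Emit:
{"fn": "jog_arm", "kwargs": {"motion": [[0,0,0,20,-44,0,5],[0,0,0,0,0,0,5],[0,0,0,0,0,0,5]]}}

```text
t: 10.28
eef_pos: [690.2, 204.8, 337.7]
tcp_rot: [-3.14, -0.005, -1.828]
ft_force: [-0.1, 0.1, -1.1]
opening: 0.155
grip_force: 30.0
```

Run:
```python
from h import *
st()
c=cam('wrist','w4'); P=cloud(c)
m=(P[...,2]>136)&(P[...,2]<146)&(P[...,0]>640)&(P[...,0]<740)&(P[...,1]>30)&(P[...,1]<120)
Q=P[m]; print(len(Q),cv2.minAreaRect(Q[:,:2].astype(np.float32)),np.median(Q[:,2]))
cnt=max(cv2.findContours(m.astype(np.uint8),cv2.RETR_EXTERNAL,cv2.CHAIN_APPROX_NONE)[0],key=len)[:,0]
E=P[cnt[:,1],cnt[:,0],:2]; print(cv2.minEnclosingCircle(E.astype(np.float32)), cv2.fitEllipse(E.astype(np.float32)))
rects(P,30,300,(503,900,150,300))
img=c['color'][:,:,::-1]; cv2.imwrite('pics/w4.png',img)
u,v=map(int,cnt.mean(0)); print(u,v)
```

```text
t 10.28 p [690.2 204.8 337.7] rpy [-179.9   -0.3 -104.8] F [-0.1  0.1 -1.1] open 14.7 grip 30.0 j1,6 [  11. -154.]
3301 ((692.1585083007812, 75.66230773925781), (55.01034927368164, 54.6044921875), 26.465984344482422) 139.228107177607
((692.1710815429688, 75.50923919677734), 27.89738655090332) ((692.1480102539062, 75.69733428955078), (54.50148391723633, 54.64822006225586), 150.94357299804688)
rect 6109 [702.3 215.2] long 80.5 short 56.1 longaxis 75.1 z 281.1
rect 254 [535.5 265.8] long 64.7 short 3.6 longaxis -0.7 z 35.9
234 44
```

View pics/w4.png

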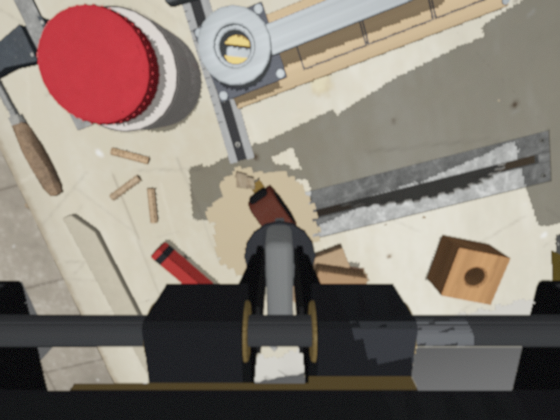

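Emit:
{"fn": "jog_arm", "kwargs": {"motion": [[0,0,10,0,0,0,5],[0,0,10,0,0,0,5],[0,0,10,0,0,0,5],[0,0,10,0,0,0,5],[0,0,10,0,0,0,5],[0,0,10,0,0,0,5],[0,0,10,0,0,0,5],[0,0,0,0,0,0,5]]}}

```text
t: 11.32
eef_pos: [689.8, 205.6, 338.6]
tcp_rot: [-3.137, 0.001, -3.048]
ft_force: [-0.4, 1.0, -1.1]
opening: 0.156
grip_force: 30.0
```

Emit:
{"fn": "jog_arm", "kwargs": {"motion": [[0,0,0,2.5,-43,0,5],[0,0,0,2.5,-43,0,5],[0,0,0,2.5,-43,0,5],[0,0,0,0,0,0,5],[0,0,0,0,0,0,5],[0,0,0,0,0,0,5]]}}

```text
t: 12.08
eef_pos: [694.6, 76.8, 338.8]
tcp_rot: [-3.137, 0.001, -3.048]
ft_force: [0.6, 0.0, -0.2]
opening: 0.154
grip_force: 30.0
```

Run:
```python
from h import *
st()
c=cam('wrist'); P=cloud(c)
rects(P,230,310,(640,760,20,140)); rects(P,136,146,(640,760,20,140))
c=cam('side'); P=cloud(c)
rects(P,250,300,(640,760,20,140),10); rects(P,136,146,(640,760,20,140),10);
```

```text
t 12.07 p [694.6  76.8 338.8] rpy [-179.7    0.  -174.6] F [ 0.6  0.  -0.2] open 14.6 grip 30.0 j1,6 [  1. -94.]
rect 5356 [691.7  76.7] long 38.3 short 38.0 longaxis -36.1 z 290.3
rect 2057 [689.5  75.7] long 54.8 short 50.1 longaxis -84.6 z 139.2
rect 261 [691.7  78.3] long 41.5 short 40.0 longaxis -39.8 z 277.7
rect 23 [756.4  67.9] long 38.2 short 6.8 longaxis 89.8 z 140.4
rect 135 [690.3  80. ] long 55.3 short 52.9 longaxis -77.1 z 141.2
```

Emit:
{"fn": "jog_arm", "kwargs": {"motion": [[0,0,0,0,-1,30,5],[0,0,0,0,0,30,5],[0,0,0,0,0,15,5],[0,0,0,0,0,10,5],[0,0,0,0,0,4,5],[0,0,0,0,0,0,5]]}}

```text
t: 12.92
eef_pos: [695.0, 74.1, 250.2]
tcp_rot: [-3.137, 0.001, -3.05]
ft_force: [-0.7, 0.1, -0.9]
opening: 0.152
grip_force: 30.0
```

Emit:
{"fn": "jog_arm", "kwargs": {"motion": [[0,0,0,0,0,2,5],[0,0,0,0,0,1,5],[0,0,0,0,0,1,5]]}}

```text
t: 13.3
eef_pos: [695.0, 74.0, 246.0]
tcp_rot: [-3.137, 0.001, -3.051]
ft_force: [0.2, -0.1, -0.1]
opening: 0.15
grip_force: 30.0
```

Emit:
{"fn": "jog_arm", "kwargs": {"motion": [[0,0,0,0,0,1,5],[0,0,0,0,0,0.5,5]]}}

```text
t: 13.55
eef_pos: [694.9, 74.0, 244.2]
tcp_rot: [-3.137, 0.0, -3.05]
ft_force: [-0.6, 0.0, 1.1]
opening: 0.152
grip_force: 30.0
```

Emit:
{"fn": "jog_arm", "kwargs": {"motion": [[0,0,0,1,1.5,0.5,5],[0,0,0,0,0,0.5,5]]}}

```text
t: 13.8
eef_pos: [694.1, 75.3, 243.9]
tcp_rot: [-3.136, 0.002, -3.05]
ft_force: [0.2, -1.5, 5.9]
opening: 0.156
grip_force: 30.1
```

Emit:
{"fn": "jog_arm", "kwargs": {"motion": [[0,0,0,0,0,1,5],[0,0,0,0,0,0,5]]}}

```text
t: 14.05
eef_pos: [694.5, 75.3, 243.7]
tcp_rot: [-3.136, 0.004, -3.05]
ft_force: [0.2, -1.3, 8.9]
opening: 0.152
grip_force: 30.1
```

Emit:
{"fn": "jog_arm", "kwargs": {"motion": [[0,0,0,0,0,1,5],[0,0,0,0,0,0,5]]}}

```text
t: 14.3
eef_pos: [694.8, 75.3, 243.5]
tcp_rot: [-3.136, 0.005, -3.05]
ft_force: [1.2, -1.0, 11.9]
opening: 0.154
grip_force: 30.1
```

Emit:
{"fn": "jog_arm", "kwargs": {"motion": [[0,0,3,0,0,0.5,5],[0,0,3,0,0,0.5,5],[0,0,3,0,0,0,5],[0,0,3,0,0,0,5],[0,0,0,0,0,0,5]]}}

```text
t: 14.92
eef_pos: [695.0, 75.2, 243.1]
tcp_rot: [-3.137, 0.007, 3.023]
ft_force: [1.4, -2.6, 15.2]
opening: 0.154
grip_force: 30.2
```

Emit:
{"fn": "jog_arm", "kwargs": {"motion": [[0,0,3,0,0,0,5],[0,0,3,0,0,0,5],[0,0,3,0,0,0,5],[0,0,0,0,0,0,5]]}}

```text
t: 15.42
eef_pos: [693.7, 75.5, 240.2]
tcp_rot: [-3.138, 0.002, 2.866]
ft_force: [0.9, 0.4, -1.9]
opening: 0.152
grip_force: 30.0
```

Emit:
{"fn": "jog_arm", "kwargs": {"motion": [[0,0,3,0,0,0,5],[0,0,3,0,0,0,5],[0,0,3,0,0,0,5],[0,0,0,0,0,0,5]]}}

```text
t: 15.92
eef_pos: [693.6, 75.5, 239.6]
tcp_rot: [-3.137, 0.002, 2.711]
ft_force: [0.4, -0.2, -1.5]
opening: 0.155
grip_force: 30.0
```

Emit:
{"fn": "jog_arm", "kwargs": {"motion": [[0,0,-3,0,0,2,5],[0,0,0,0,0,2,5],[0,0,0,0,0,2,5],[0,0,0,0,0,0,5]]}}

```text
t: 16.42
eef_pos: [693.8, 75.4, 234.0]
tcp_rot: [-3.137, 0.002, 2.761]
ft_force: [-0.6, -0.1, -0.5]
opening: 0.153
grip_force: 30.0
```

Emit:
{"fn": "jog_arm", "kwargs": {"motion": [[0,0,0,0,0,1.5,5],[0,0,0,0,0,1,5],[0,0,0,0,0,0,5]]}}

```text
t: 16.8
eef_pos: [693.9, 75.3, 232.3]
tcp_rot: [-3.138, 0.003, 2.761]
ft_force: [-1.4, -0.3, 3.9]
opening: 0.153
grip_force: 30.0
```

Run:
```python
from h import *
st(); print(env.state()['moment'])
```

```text
t 16.8 p [693.9  75.3 232.3] rpy [-179.8    0.2  158.2] F [-1.4 -0.3  3.9] open 14.5 grip 30.0 j1,6 [  1. -67.]
[-0.03030051  0.15133356  0.00913615]
```

Emit:
{"fn": "jog_arm", "kwargs": {"motion": [[0,0,8,0,0,0,5],[0,0,8,0,0,0,5],[0,0,8,0,0,0,5],[0,0,8,0,0,0,5],[0,0,8,0,0,0,5],[0,0,8,0,0,0,5],[0,0,8,0,0,0,5],[0,0,8,0,0,0,5],[0,0,8,0,0,0,5],[0,0,0,0,0,0,5]]}}

```text
t: 18.05
eef_pos: [692.9, 74.5, 232.4]
tcp_rot: [-3.141, 0.006, 1.503]
ft_force: [-8.3, -5.6, 7.7]
opening: 0.156
grip_force: 30.0
```

```bash
cat >> h.py <<'E'
def bar(n):
    P=cloud(cam(n)); m=(P[...,2]>103)&(P[...,2]<114)&(P[...,0]>450)&(P[...,0]<720)&(P[...,1]>0)&(P[...,1]<330)
    k,L,S,_=cv2.connectedComponentsWithStats(m.astype(np.uint8)); i=1+np.argmax(S[1:,4]); Q=P[L==i][:,:2]
    d=np.hypot(*(Q-[692.2,75.6]).T); Q=Q[(d>40)&(d<225)]; v=np.median(Q[d[(d>40)&(d<225)]>120],0)-[692.2,75.6]
    a=(185.2-np.degrees(np.arctan2(v[1],v[0])))%360
    print(n,'bar angle rad',round(np.radians(a if a<180 else a-360),3),len(Q),v)
E
python3 - <<'E'
from h import *
st(); print(env.state()['moment'])
bar('scene'); bar('side')
E
```

```text
t 18.05 p [692.9  74.5 232.4] rpy [-179.9    0.4   86.1] F [-8.3 -5.6  7.7] open 14.8 grip 30.0 j1,6 [1. 5.]
[-1.08845949  1.56960442  0.13445962]
scene bar angle rad 0.989 563 [-108.45368731  136.16758803]
side bar angle rad 0.99 323 [-109.65585358  138.05533856]
```

Emit:
{"fn": "jog_arm", "kwargs": {"motion": [[0,0,5,-1,-1,0,5],[0,0,5,0,0,0,5],[0,0,5,0,0,0,5],[0,0,5,0,0,0,5],[0,0,0,0,0,0,5]]}}

```text
t: 18.77
eef_pos: [692.0, 74.2, 232.4]
tcp_rot: [3.14, 0.005, 1.155]
ft_force: [-7.1, -1.3, 7.4]
opening: 0.151
grip_force: 30.0
```

Run:
```python
from h import *
st(); print(env.state()['moment'])
bar('scene'); bar('side')
```

```text
t 18.77 p [692.   74.2 232.4] rpy [179.9   0.3  66.2] F [-7.1 -1.3  7.4] open 14.3 grip 30.0 j1,6 [ 1. 25.]
[-0.36826793  1.28514249  0.19140044]
scene bar angle rad 1.329 555 [-56.1453311  162.46296075]
side bar angle rad 1.322 318 [-58.54211893 165.70915178]
```

Emit:
{"fn": "jog_arm", "kwargs": {"motion": [[0,0,0,0,0,0,50],[0,0,0,0,0,0,50],[0,0,0,0,0,-10,50],[0,0,0,0,0,-40,50],[0,0,0,0,0,-50,50],[0,0,0,-53,-10,0,75],[0,0,0,-53,-10,0,75],[0,0,0,-53,-10,0,75],[0,0,0,-53,-10,0,75],[0,0,0,-53,-10,0,75]]}}

```text
t: 20.12
eef_pos: [539.1, -148.7, 333.5]
tcp_rot: [3.138, 0.004, 1.156]
ft_force: [-0.1, -0.3, -0.0]
opening: 0.785
grip_force: 0.0
```

Emit:
{"fn": "jog_arm", "kwargs": {"motion": [[0,0,-10,0,0,0,75],[0,0,-10,0,0,0,75],[0,0,-10,0,0,0,75],[0,0,-10,0,0,0,75],[0,0,-10,0,0,0,75],[0,0,-10,0,0,0,75],[0,0,-10,0,0,0,75],[0,0,-10,0,0,0,75],[0,0,-10,0,0,0,75],[0,0,-10,0,0,0,75]]}}

```text
t: 21.38
eef_pos: [540.2, -147.5, 333.4]
tcp_rot: [-3.137, 0.003, 2.907]
ft_force: [-0.1, -0.7, 0.8]
opening: 0.79
grip_force: 0.0
```

Emit:
{"fn": "jog_arm", "kwargs": {"motion": [[0,0,-10,0,0,0,75],[0,0,-10,0,0,0,75],[0,0,0,0,0,0,75],[0,0,0,0,0,0,75]]}}

```text
t: 21.88
eef_pos: [540.1, -147.4, 333.0]
tcp_rot: [-3.137, 0.001, -3.037]
ft_force: [0.4, -0.8, 0.7]
opening: 0.789
grip_force: 0.0
```

```bash
cat >> h.py <<'E'
def go(x,y,yaw=None):
    """tool-frame shift from measured pose to world xy; turn to yaw"""
    s=env.state(); psi=s['tcp_rot'][2]; dx,dy=x-s['eef_pos'][0],y-s['eef_pos'][1]
    c,q=np.cos(psi),np.sin(psi)
    print('shift x %.1f y %.1f'%(dx*c+dy*q,dx*q-dy*c),'wz',None if yaw is None else round((np.degrees(psi)-yaw+180)%360-180,1))
E
python3 - <<'E'
from h import *
st(); c=cam('wrist','w5'); P=cloud(c)
rects(P,38,46,(380,620,-300,-90),300)
bar('scene'); bar('side')
P=cloud(cam('scene')); rects(P,170,195,(640,740,20,130),10)
E
```

```text
t 21.88 p [ 540.1 -147.4  333. ] rpy [-1.797e+02  1.000e-01 -1.740e+02] F [ 0.4 -0.8  0.7] open 75.0 grip 0.0 j1,6 [ -22. -118.]
rect 3736 [ 429.2 -254.7] long 70.1 short 50.0 longaxis -16.3 z 41.4
rect 3586 [ 434.2 -152.4] long 69.8 short 50.1 longaxis -18.6 z 41.4
rect 2854 [ 544.3 -247.9] long 70.1 short 50.3 longaxis -2.1 z 41.4
rect 2814 [ 540.1 -149.1] long 70.2 short 49.9 longaxis 7.1 z 41.4
scene bar angle rad 1.332 552 [-56.20429109 164.11568416]
side bar angle rad 1.321 320 [-58.63242515 165.42548846]
rect 122 [691.1  76.2] long 49.7 short 13.8 longaxis 73.5 z 185.0
```

Emit:
{"fn": "jog_arm", "kwargs": {"motion": [[0,0,-1.1,0.2,-1.7,50,75],[0,0,0,0,0,55,75],[0,0,0,0,0,55,75],[0,0,0,0,0,50,75],[0,0,0,0,0,27,75],[0,0,0,0,0,10,75],[0,0,0,0,0,0,75],[0,0,0,0,0,0,40],[0,0,0,0,0,0,40],[0,0,0,0,0,0,40]]}}

```text
t: 23.32
eef_pos: [540.4, -150.2, 86.4]
tcp_rot: [-3.136, 0.001, -3.014]
ft_force: [0.6, 2.8, 1.3]
opening: 0.529
grip_force: 1.3
```

Emit:
{"fn": "jog_arm", "kwargs": {"motion": [[0,0,0,0,0,0,40],[0,0,0,0,0,-14,40],[0,0,0,0,0,-50,40],[0,0,0,0,0,-50,40],[0,0,0,-17.6,41.5,0,40],[0,0,0,-17.6,41.5,0,40],[0,0,0,-17.6,41.5,0,40],[0,0,0,-17.6,41.5,0,40],[0,0,0,-17.6,41.5,0,40],[0,0,1.9,0,0,0,40]]}}

```text
t: 24.58
eef_pos: [601.2, 69.9, 199.3]
tcp_rot: [-3.137, 0.001, -3.044]
ft_force: [-0.7, 0.2, -2.8]
opening: 0.525
grip_force: 30.0
```

Emit:
{"fn": "jog_arm", "kwargs": {"motion": [[0,0,0,0,0,0,40],[0,0,0,0,0,0,40]]}}

```text
t: 24.82
eef_pos: [600.8, 66.3, 199.0]
tcp_rot: [-3.137, 0.0, -3.048]
ft_force: [-0.3, -0.4, -3.5]
opening: 0.524
grip_force: 30.0
```

Run:
```python
from h import *
st(); go(602.1,67.4,185.2)
for n in ['scene','side']:
    P=cloud(cam(n)); rects(P,145,163,(540,660,10,130),30)
```

```text
t 24.82 p [600.8  66.3 199. ] rpy [-179.7    0.  -174.6] F [-0.3 -0.4 -3.5] open 49.9 grip 30.0 j1,6 [  0. -95.]
shift x -1.4 y 1.0 wz 0.2
rect 177 [580.5  62. ] long 57.3 short 29.9 longaxis -84.3 z 155.5
rect 241 [599.4  69.1] long 71.9 short 71.9 longaxis -82.1 z 155.5
```

Emit:
{"fn": "jog_arm", "kwargs": {"motion": [[0,0,0,-1.4,1,40,40],[0,0,0,0,0,40,40],[0,0,0,0,0,17,40],[0,0,0,0,0,5,40],[0,0,0,0,0,1,40],[0,0,0,0,0,0,40],[0,0,0,0,0,0,72],[0,0,0,0,0,0,72],[0,0,0,0,0,0,72]]}}

```text
t: 26.05
eef_pos: [602.5, 67.9, 96.0]
tcp_rot: [-3.137, 0.001, -3.047]
ft_force: [-0.4, -0.1, 0.2]
opening: 0.739
grip_force: 0.0
```

Emit:
{"fn": "jog_arm", "kwargs": {"motion": [[0,0,0,0,0,-24,72],[0,0,0,0,0,-40,72],[0,0,0,0,0,-40,72],[0,0,0,31,-34,0,72],[0,0,0,31,-34,0,72],[0,0,0,31,-34,0,72],[0,0,0,31,-34,0,72],[0,0,0,31,-34,0,72],[0,0,0,31,-34,0,72]]}}

```text
t: 27.18
eef_pos: [435.5, -153.3, 200.8]
tcp_rot: [-3.136, 0.001, -3.047]
ft_force: [1.2, 0.3, 0.1]
opening: 0.758
grip_force: 0.0
```

Emit:
{"fn": "jog_arm", "kwargs": {"motion": [[0,0,8,0,0,0,75],[0,0,8,0,0,0,75],[0,0,8,0,0,0,75],[0,0,0,0,0,0,75],[0,0,0,0,0,0,75]]}}

```text
t: 27.8
eef_pos: [436.4, -152.2, 200.7]
tcp_rot: [-3.137, 0.003, 2.82]
ft_force: [0.0, 0.3, -0.6]
opening: 0.789
grip_force: 0.0
```

Run:
```python
from h import *
st(); go(434.2,-152.4,161.4)
for n in ['scene','side']:
    P=cloud(cam(n)); rects(P,47,60,(540,660,10,130),30)
```

```text
t 27.8 p [ 436.4 -152.2  200.7] rpy [-1.798e+02  1.000e-01  1.616e+02] F [ 0.   0.3 -0.6] open 75.1 grip 0.0 j1,6 [-27. -99.]
shift x 2.1 y -0.9 wz 0.2
rect 387 [602.5  68.6] long 69.5 short 52.5 longaxis 6.5 z 53.2
rect 248 [602.1  66.8] long 70.7 short 59.0 longaxis 4.3 z 53.7
```

Emit:
{"fn": "jog_arm", "kwargs": {"motion": [[0,0,0,2.1,-0.9,40,75],[0,0,0,0,0,45,75],[0,0,0,0,0,22,75],[0,0,0,0,0,7.5,75],[0,0,0,0,0,0,75],[0,0,0,0,0,0,40],[0,0,0,0,0,0,40],[0,0,0,0,0,0,40],[0,0,0,0,0,0,40]]}}

```text
t: 29.02
eef_pos: [434.4, -153.0, 86.6]
tcp_rot: [-3.137, 0.003, 2.817]
ft_force: [-0.7, 1.4, 7.4]
opening: 0.521
grip_force: 30.0
```

Emit:
{"fn": "jog_arm", "kwargs": {"motion": [[0,0,0,0,0,-14,40],[0,0,0,0,0,-50,40],[0,0,0,0,0,-50,40],[0,0,0,-4.3,46.4,0,40],[0,0,0,-4.3,46.4,0,40],[0,0,0,-4.3,46.4,0,40],[0,0,0,-4.3,46.4,0,40],[0,0,0,-4.3,46.4,0,40]]}}

```text
t: 30.02
eef_pos: [528.7, 62.1, 200.1]
tcp_rot: [-3.137, 0.003, 2.818]
ft_force: [0.5, -0.3, -2.0]
opening: 0.523
grip_force: 30.0
```

Emit:
{"fn": "jog_arm", "kwargs": {"motion": [[0,0,-7.9,0,0,0,40],[0,0,-7.9,0,0,0,40],[0,0,-7.9,0,0,0,40],[0,0,0,0,0,0,40],[0,0,0,0,0,0,40]]}}

```text
t: 30.65
eef_pos: [528.3, 60.6, 199.6]
tcp_rot: [-3.137, 0.001, -3.055]
ft_force: [0.3, -0.3, -2.2]
opening: 0.524
grip_force: 30.0
```

Run:
```python
from h import *
st(); go(528.4,60.7,185.2)
```

```text
t 30.65 p [528.3  60.6 199.6] rpy [-179.7    0.  -175.1] F [ 0.3 -0.3 -2.2] open 49.8 grip 30.0 j1,6 [ -0. -95.]
shift x -0.1 y 0.1 wz -0.3
```

Emit:
{"fn": "jog_arm", "kwargs": {"motion": [[0,0,0,0,0,40,40],[0,0,0,0,0,40,40],[0,0,0,0,0,17,40],[0,0,0,0,0,5,40],[0,0,0,0,0,1.5,40],[0,0,0,0,0,0,40],[0,0,0,0,0,0,72],[0,0,0,0,0,0,72],[0,0,0,0,0,0,72]]}}

```text
t: 31.78
eef_pos: [528.7, 60.1, 95.9]
tcp_rot: [-3.137, 0.001, -3.052]
ft_force: [0.5, 0.3, 0.3]
opening: 0.74
grip_force: 0.0
```

Emit:
{"fn": "jog_arm", "kwargs": {"motion": [[0,0,0,0,0,-24,72],[0,0,0,0,0,-40,72],[0,0,0,0,0,-40,72],[0,0,0,1.8,-51.5,0,75],[0,0,0,1.8,-51.5,0,75],[0,0,0,1.8,-51.5,0,75],[0,0,0,1.8,-51.5,0,75],[0,0,0,1.8,-51.5,0,75],[0,0,0,1.8,-51.5,0,75],[0,0,7,0,0,0,75]]}}

```text
t: 33.02
eef_pos: [545.1, -251.4, 200.9]
tcp_rot: [-3.136, 0.002, 3.103]
ft_force: [1.1, 1.5, -0.4]
opening: 0.789
grip_force: 0.0
```

Emit:
{"fn": "jog_arm", "kwargs": {"motion": [[0,0,0,0,0,0,75],[0,0,0,0,0,0,75]]}}

```text
t: 33.28
eef_pos: [545.3, -247.6, 201.2]
tcp_rot: [-3.137, 0.001, 3.112]
ft_force: [0.8, 0.1, 0.9]
opening: 0.789
grip_force: 0.0
```

Run:
```python
from h import *
st(); go(544.3,-247.9,177.9)
for n in ['scene','side']:
    P=cloud(cam(n)); rects(P,47,60,(450,660,10,130),30)
```

```text
t 33.27 p [ 545.3 -247.6  201.2] rpy [-1.797e+02  1.000e-01  1.783e+02] F [0.8 0.1 0.9] open 75.0 grip 0.0 j1,6 [ -31. -119.]
shift x 1.0 y -0.3 wz 0.4
rect 387 [602.6  68.6] long 71.6 short 51.9 longaxis 3.9 z 53.1
rect 414 [528.8  60.5] long 71.6 short 51.8 longaxis 5.5 z 53.0
rect 511 [564.3  64.7] long 146.4 short 58.5 longaxis 5.2 z 53.6
```

Emit:
{"fn": "jog_arm", "kwargs": {"motion": [[0,0,0.4,1,-0.3,40,75],[0,0,0,0,0,45,75],[0,0,0,0,0,22,75],[0,0,0,0,0,8,75],[0,0,0,0,0,0,75],[0,0,0,0,0,0,40],[0,0,0,0,0,0,40],[0,0,0,0,0,0,40],[0,0,0,0,0,0,40]]}}

```text
t: 34.5
eef_pos: [544.5, -248.8, 86.7]
tcp_rot: [-3.137, 0.002, 3.102]
ft_force: [-1.0, 2.0, 5.7]
opening: 0.522
grip_force: 30.0
```

Emit:
{"fn": "jog_arm", "kwargs": {"motion": [[0,0,0,0,0,-14,40],[0,0,0,0,0,-50,40],[0,0,0,0,0,-50,40],[0,0,0,16.7,49.8,0,40],[0,0,0,16.7,49.8,0,40],[0,0,0,16.7,49.8,0,40],[0,0,0,16.7,49.8,0,40],[0,0,0,16.7,49.8,0,40],[0,0,0,16.7,49.8,0,40]]}}

```text
t: 35.62
eef_pos: [455.3, 55.5, 199.3]
tcp_rot: [-3.137, 0.002, 3.102]
ft_force: [0.6, 0.9, -2.7]
opening: 0.522
grip_force: 30.0
```

Emit:
{"fn": "jog_arm", "kwargs": {"motion": [[0,0,-7.3,0,0,0,40],[0,0,0,0,0,0,40],[0,0,0,0,0,0,40]]}}

```text
t: 36.0
eef_pos: [456.2, 53.7, 198.9]
tcp_rot: [-3.137, 0.001, -3.057]
ft_force: [0.2, 0.1, -2.6]
opening: 0.523
grip_force: 30.0
```

Run:
```python
from h import *
st(); go(454.7,54.0,185.2)
```

```text
t 36.0 p [456.2  53.7 198.9] rpy [-1.797e+02  1.000e-01 -1.752e+02] F [ 0.2  0.1 -2.6] open 49.7 grip 30.0 j1,6 [ -1. -96.]
shift x 1.5 y 0.4 wz -0.4
```

Emit:
{"fn": "jog_arm", "kwargs": {"motion": [[0,0,-0.4,1.5,0.4,40,40],[0,0,0,0,0,40,40],[0,0,0,0,0,17,40],[0,0,0,0,0,4.5,40],[0,0,0,0,0,1.5,40],[0,0,0,0,0,0,40],[0,0,0,0,0,0,72],[0,0,0,0,0,0,72],[0,0,0,0,0,0,72]]}}

```text
t: 37.12
eef_pos: [454.8, 53.9, 95.8]
tcp_rot: [-3.137, 0.001, -3.047]
ft_force: [-1.2, 0.5, -0.2]
opening: 0.744
grip_force: 0.0
```

Emit:
{"fn": "jog_arm", "kwargs": {"motion": [[0,0,0,0,0,-24,72],[0,0,0,0,0,-40,72],[0,0,0,0,0,-40,72],[0,0,0,8.9,-50.8,0,75],[0,0,0,8.9,-50.8,0,75],[0,0,0,8.9,-50.8,0,75],[0,0,0,8.9,-50.8,0,75],[0,0,0,8.9,-50.8,0,75],[0,0,0,8.9,-50.8,0,75],[0,0,7.2,0,0,0,75]]}}

```text
t: 38.38
eef_pos: [429.8, -257.1, 201.0]
tcp_rot: [-3.136, 0.002, 3.105]
ft_force: [-0.6, 1.0, -0.2]
opening: 0.791
grip_force: 0.0
```

Emit:
{"fn": "jog_arm", "kwargs": {"motion": [[0,0,7.2,0,0,0,75],[0,0,7.2,0,0,0,75],[0,0,0,0,0,0,75],[0,0,0,0,0,0,75]]}}

```text
t: 38.88
eef_pos: [430.1, -254.0, 201.1]
tcp_rot: [-3.137, 0.002, 2.862]
ft_force: [-0.5, -0.3, -0.0]
opening: 0.788
grip_force: 0.0
```

Run:
```python
from h import *
st(); go(429.2,-254.7,163.7)
c=cam('scene','s2'); P=cloud(c); rects(P,47,60,(400,660,10,130),30)
```

```text
t 38.88 p [ 430.1 -254.   201.1] rpy [-1.798e+02  1.000e-01  1.640e+02] F [-0.5 -0.3 -0. ] open 74.9 grip 0.0 j1,6 [ -38. -112.]
shift x 0.7 y -1.0 wz 0.3
rect 385 [602.5  68.7] long 70.5 short 51.2 longaxis 6.3 z 52.9
rect 417 [528.8  60.6] long 70.9 short 52.9 longaxis 5.7 z 53.3
rect 432 [454.4  53.9] long 69.9 short 51.9 longaxis 5.8 z 53.2
```

View pics/s2.png

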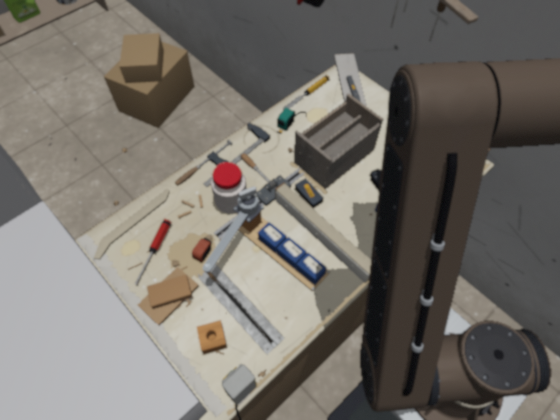

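Emit:
{"fn": "jog_arm", "kwargs": {"motion": [[0,0,0.3,0.7,-1,40,75],[0,0,0,0,0,45,75],[0,0,0,0,0,22,75],[0,0,0,0,0,8,75],[0,0,0,0,0,0,75],[0,0,0,0,0,0,40],[0,0,0,0,0,0,40],[0,0,0,0,0,0,40],[0,0,0,0,0,0,40]]}}

```text
t: 40.05
eef_pos: [429.4, -255.4, 86.6]
tcp_rot: [-3.137, 0.003, 2.854]
ft_force: [0.2, 1.2, 7.2]
opening: 0.524
grip_force: 30.0
```

Emit:
{"fn": "jog_arm", "kwargs": {"motion": [[0,0,0,0,0,-24,40],[0,0,0,0,0,-50,40],[0,0,0,0,0,-50,40],[0,0,0,4.3,52.9,0,40],[0,0,0,4.3,52.9,0,40],[0,0,0,4.3,52.9,0,40],[0,0,0,4.3,52.9,0,40],[0,0,0,4.3,52.9,0,40],[0,0,0,4.3,52.9,0,40]]}}

```text
t: 41.18
eef_pos: [494.4, 58.7, 208.6]
tcp_rot: [-3.137, 0.002, 2.854]
ft_force: [-0.1, -1.5, -2.7]
opening: 0.525
grip_force: 30.0
```

Emit:
{"fn": "jog_arm", "kwargs": {"motion": [[0,0,-7.2,0,0,0,40],[0,0,-7.2,0,0,0,40],[0,0,-7.2,0,0,0,40],[0,0,0,0,0,0,40],[0,0,0,0,0,0,40]]}}

```text
t: 41.8
eef_pos: [494.3, 56.9, 208.6]
tcp_rot: [-3.137, 0.0, -3.055]
ft_force: [-0.0, 0.1, -2.5]
opening: 0.525
grip_force: 30.0
```

Run:
```python
from h import *
st(); go(491.6,57.4,185.2)
```

```text
t 41.8 p [494.3  56.9 208.6] rpy [-179.7    0.  -175. ] F [-0.   0.1 -2.5] open 50.0 grip 30.0 j1,6 [ -1. -96.]
shift x 2.7 y 0.8 wz -0.2
```

Emit:
{"fn": "jog_arm", "kwargs": {"motion": [[0,0,0,2.7,0.8,40,40],[0,0,0,0,0,20,40],[0,0,0,0,0,8,40],[0,0,0,0,0,2.5,40],[0,0,0,0,0,0,40],[0,0,0,0,0,0,70],[0,0,0,0,0,0,70],[0,0,0,0,0,0,70],[0,0,0,0,0,-20,70],[0,0,0,0,0,-40,70]]}}

```text
t: 43.05
eef_pos: [491.3, 57.4, 197.9]
tcp_rot: [-3.137, -0.002, -3.052]
ft_force: [-0.2, -1.1, 0.2]
opening: 0.735
grip_force: 0.0
```

Emit:
{"fn": "jog_arm", "kwargs": {"motion": [[0,0,0,0,0,-60,60],[0,0,0,0,0,-60,60],[0,0,10.2,0,0,0,60],[0,0,10.2,0,0,0,60],[0,0,10.2,0,0,0,60],[0,0,10.2,0,0,0,60],[0,0,10.2,0,0,0,60],[0,0,10.2,0,0,0,60],[0,0,10.2,0,0,0,60],[0,0,10.2,0,0,0,60]]}}

```text
t: 44.3
eef_pos: [491.5, 58.0, 318.2]
tcp_rot: [-3.141, 0.005, 1.801]
ft_force: [-0.2, 0.2, 0.5]
opening: 0.633
grip_force: 0.0
```

Emit:
{"fn": "jog_arm", "kwargs": {"motion": [[0,0,10.2,0,0,0,60],[0,0,10.2,0,0,0,60],[0,0,10.2,0,0,0,60],[0,0,0,0,0,0,60],[0,0,0,0,0,0,60]]}}

```text
t: 44.92
eef_pos: [491.5, 58.0, 318.2]
tcp_rot: [3.139, 0.004, 1.277]
ft_force: [0.4, -0.4, 0.7]
opening: 0.63
grip_force: 0.0
```

Run:
```python
from h import *
st(); go(680,5)
c=cam('side','d3'); P=cloud(c); rects(P,47,60,(400,660,10,130),30); print('up'); rects(P,90,100,(400,660,10,130),30)
c=cam('wrist'); P=cloud(c); print('w');rects(P,47,60,(400,660,10,130),30); print('up'); rects(P,90,100,(400,660,10,130),30)
```

```text
t 44.92 p [491.5  58.  318.2] rpy [179.9   0.2  73.1] F [ 0.4 -0.4  0.7] open 59.9 grip 0.0 j1,6 [-1. 16.]
shift x 3.9 y 195.7 wz None
rect 621 [527.9  62. ] long 219.7 short 59.1 longaxis 5.6 z 53.6
up
rect 250 [490.5  57.7] long 70.4 short 55.2 longaxis 6.6 z 95.6
w
rect 3536 [603.3  67.5] long 70.6 short 50.4 longaxis 5.5 z 51.4
rect 1793 [529.7  60.1] long 68.2 short 50.4 longaxis 5.0 z 51.4
rect 1321 [456.5  53.2] long 73.0 short 50.5 longaxis 5.7 z 51.3
up
rect 77 [658.7  94. ] long 22.5 short 2.6 longaxis 90.0 z 94.7
rect 3962 [492.   56.7] long 69.9 short 50.3 longaxis 5.3 z 93.4
```

Emit:
{"fn": "jog_arm", "kwargs": {"motion": [[0,0,0,1,49,-5,60],[0,0,0,1,49,-5,60],[0,0,0,1,49,-5,60],[0,0,0,1,49,-5,60],[0,0,0,0,0,0,60],[0,0,0,0,0,0,60]]}}

```text
t: 45.78
eef_pos: [679.5, 4.5, 338.0]
tcp_rot: [3.141, 0.004, 1.274]
ft_force: [0.2, 0.2, 0.5]
opening: 0.63
grip_force: 0.0
```

Run:
```python
from h import *
st()
c=cam('wrist','w6'); P=cloud(c); rects(P,180,192,(600,760,0,150)); rects(P,136,141,(640,760,0,150)); go(692,75.5)
bar('side')
P=cloud(cam('scene')); rects(P,42,50,(400,600,280,450),100)
```

```text
t 45.77 p [679.5   4.5 338. ] rpy [179.9   0.3  73. ] F [0.2 0.2 0.5] open 59.9 grip 0.0 j1,6 [-5. 12.]
rect 1333 [692.4  74. ] long 49.1 short 12.0 longaxis 73.2 z 184.9
rect 1559 [692.9  76.6] long 55.1 short 54.2 longaxis -18.8 z 139.2
shift x 71.5 y -8.6 wz None
side bar angle rad 1.321 318 [-58.89964912 166.47632143]
rect 511 [494.7 377.8] long 65.1 short 64.0 longaxis -26.3 z 47.0
```

Emit:
{"fn": "jog_arm", "kwargs": {"motion": [[0,0,0,35,-4,0,50],[0,0,0,35,-4,0,50],[0,0,0,0,0,0,50],[0,0,0,0,0,40,50],[0,0,0,0,0,40,50],[0,0,0,0,0,20,50],[0,0,0,0,0,5,50],[0,0,0,0,0,0,50],[0,0,0,0,0,0,50]]}}

```text
t: 47.05
eef_pos: [693.3, 73.0, 234.7]
tcp_rot: [3.137, 0.004, 1.273]
ft_force: [-0.3, -0.7, 0.7]
opening: 0.527
grip_force: 0.0
```

Emit:
{"fn": "jog_arm", "kwargs": {"motion": [[0,0,0,0,0,0,5],[0,0,0,0,0,0,5],[0,0,0,0,0,0,5],[0,0,0,0,0,0,5],[0,0,0,0,0,0,5]]}}

```text
t: 47.68
eef_pos: [692.8, 73.2, 233.4]
tcp_rot: [3.14, 0.004, 1.273]
ft_force: [-4.5, 0.5, 3.3]
opening: 0.153
grip_force: 30.1
```

Run:
```python
from h import *
st(); print(env.state()['moment'])
```

```text
t 47.67 p [692.8  73.2 233.4] rpy [179.9   0.2  72.9] F [-4.5  0.5  3.3] open 14.6 grip 30.1 j1,6 [ 1. 18.]
[ 0.18640844  0.71832431 -0.02339445]
```

Emit:
{"fn": "jog_arm", "kwargs": {"motion": [[0,0,-8,0,0,0.5,5],[0,0,-8,0,0,0,5],[0,0,-8,0,0,0,5],[0,0,-8,0,0,0,5],[0,0,-8,0,0,0,5],[0,0,-8,0,0,0,5],[0,0,-8,0,0,0,5],[0,0,-8,0,0,0,5],[0,0,-8,0,0,0,5],[0,0,0,0,0,0,5]]}}

```text
t: 48.92
eef_pos: [693.8, 73.4, 233.4]
tcp_rot: [-3.14, 0.005, 2.528]
ft_force: [2.3, 3.4, 3.2]
opening: 0.153
grip_force: 30.1
```

Run:
```python
from h import *
st(); print(env.state()['moment'])
bar('scene'); bar('side')
```

```text
t 48.92 p [693.8  73.4 233.4] rpy [-179.9    0.3  144.9] F [2.3 3.4 3.2] open 14.5 grip 30.1 j1,6 [  1. -54.]
[ 0.71119013 -0.75823108 -0.14591595]
scene bar angle rad 0.523 540 [-157.79479834   72.82774537]
side bar angle rad 0.535 356 [-158.95757061   75.69140448]
```

Emit:
{"fn": "jog_arm", "kwargs": {"motion": [[0,0,-6.5,0,0,0,5],[0,0,-6.5,0,0,0,5],[0,0,-6.5,0,0,0,5],[0,0,-6.5,0,0,0,5],[0,0,0,0,0,0,5],[0,0,0,0,0,0,5]]}}

```text
t: 49.78
eef_pos: [693.8, 73.9, 233.5]
tcp_rot: [-3.139, 0.004, 2.98]
ft_force: [4.0, 6.8, 5.1]
opening: 0.153
grip_force: 30.2
```

Run:
```python
from h import *
st(); print(env.state()['moment'])
bar('scene'); bar('side')
```

```text
t 49.77 p [693.8  73.9 233.5] rpy [-179.9    0.2  170.8] F [4.  6.8 5.1] open 14.5 grip 30.2 j1,6 [  1. -80.]
[ 1.61195776 -1.01125796 -0.14330284]
scene bar angle rad 0.162 228 [-131.3597882     9.31392951]
side bar angle rad 0.113 358 [-172.68308284    3.8278021 ]
```

Emit:
{"fn": "jog_arm", "kwargs": {"motion": [[0,0,-2,0,0,0.5,5],[0,0,-2,0,0,0,5],[0,0,0,0,0,0,5],[0,0,0,0,0,0,5],[0,0,4,0,0,0,5],[0,0,4,0,0,0,5],[0,0,0,0,0,0,5]]}}

```text
t: 50.75
eef_pos: [693.8, 73.8, 233.4]
tcp_rot: [-3.139, 0.005, 2.91]
ft_force: [3.8, 6.4, 7.1]
opening: 0.154
grip_force: 30.2
```

Run:
```python
from h import *
st(); print(env.state()['moment'])
bar('side')
c=cam('wrist','w7'); P=cloud(c); rects(P,90,100,(400,660,10,130),100)
rects(P,103,112,(400,660,10,130),100)
```

```text
t 50.75 p [693.8  73.8 233.4] rpy [-179.9    0.3  166.7] F [3.8 6.4 7.1] open 14.6 grip 30.2 j1,6 [  1. -76.]
[ 1.4056189  -0.83911859 -0.07515427]
side bar angle rad 0.053 351 [-173.14945452   -6.57367324]
rect 102 [659.3  95. ] long 19.6 short 2.2 longaxis -85.4 z 95.2
rect 7924 [605.6  69.2] long 110.9 short 24.2 longaxis 4.4 z 107.3
```

View pics/w7.png

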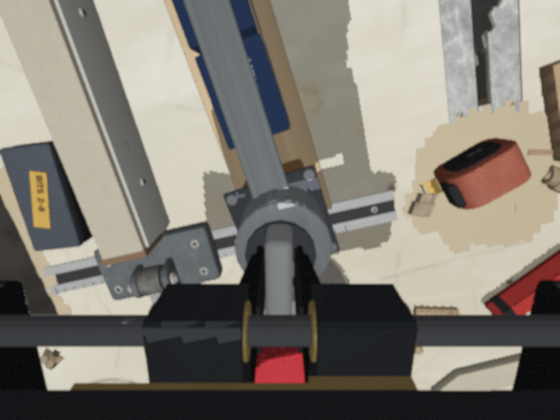

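Emit:
{"fn": "jog_arm", "kwargs": {"motion": [[0,0,0,-0.7,1.2,-2,5],[0,0,0,0,0,-6,5],[0,0,0,0,0,-10,5],[0,0,0,0,0,-15,5],[0,0,0,0,0,-25,5],[0,0,0,0,0,-50,5]]}}

```text
t: 51.6
eef_pos: [693.5, 74.1, 340.7]
tcp_rot: [-3.136, -0.001, 2.913]
ft_force: [-0.0, -0.5, -1.6]
opening: 0.154
grip_force: 30.0
```

Emit:
{"fn": "jog_arm", "kwargs": {"motion": [[0,0,0,27.6,41.6,0,5],[0,0,0,27.6,41.6,0,5],[0,0,0,27.6,41.6,0,5],[0,0,0,27.6,41.6,0,5],[0,0,0,27.6,41.6,0,5],[0,0,0,27.6,41.6,0,5],[0,0,0,0,0,0,5],[0,0,0,0,0,0,5]]}}

```text
t: 52.6
eef_pos: [589.3, 354.7, 339.6]
tcp_rot: [-3.137, 0.003, 2.913]
ft_force: [0.5, 0.4, -1.6]
opening: 0.153
grip_force: 30.0
```

Run:
```python
from h import *
st()
c=cam('wrist','w8'); P=cloud(c); rects(P,42,48,(400,600,300,450)); rects(P,225,300,(540,660,300,420))
go(494,376.6)
# hole: non-top pixels inside
m=(P[...,2]>42)&(P[...,2]<48)&(P[...,0]>440)&(P[...,0]<550)&(P[...,1]>320)&(P[...,1]<440)
cs,hi=cv2.findContours(m.astype(np.uint8),cv2.RETR_CCOMP,cv2.CHAIN_APPROX_NONE)
for k,h in zip(cs,hi[0]):
    if h[3]>=0 and len(k)>20:
        E=P[k[:,0,1],k[:,0,0],:2].astype(np.float32); print('hole',cv2.fitEllipse(E),len(k))
bar('scene')
P=cloud(cam('side')); rects(P,230,262,(540,660,300,420),20)
```

```text
t 52.6 p [589.3 354.7 339.6] rpy [-179.7    0.2  166.9] F [ 0.5  0.4 -1.6] open 14.5 grip 30.0 j1,6 [ 26. -51.]
rect 3637 [493.8 377.1] long 64.2 short 64.0 longaxis 63.6 z 45.2
rect 4923 [585.8 353.6] long 37.9 short 37.7 longaxis 26.1 z 289.3
shift x 98.1 y 0.1 wz None
hole ((493.9589538574219, 377.1131286621094), (25.64252471923828, 25.83356285095215), 104.02861022949219) 73Traceback (most recent call last):
  File "<stdin>", line 11, in <module>
  File "h.py", line 39, in bar
    k,L,S,_=cv2.connectedComponentsWithStats(m.astype(np.uint8)); i=1+np.argmax(S[1:,4]); Q=P[L==i][:,:2]
                                                                      ~~~~~~~~~^^^^^^^^^
    return _wrapfunc(a, 'argmax', axis=axis, out=out, **kwds)
    return bound(*args, **kwds)
ValueError: attempt to get argmax of an empty sequence
```

View pics/w8.png

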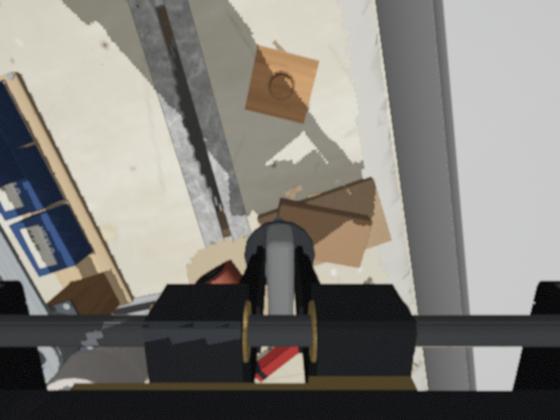

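Run:
```python
from h import *
for n in ['scene','wrist']:
    P=cloud(cam(n)).reshape(-1,3)
    for y0 in range(400,620,20):
        s=(P[:,0]>380)&(P[:,0]<620)&(P[:,1]>y0)&(P[:,1]<y0+20)
        if s.sum()>5: print(n,y0,s.sum(),np.percentile(P[s,2],[50,99]).round())
```

```text
scene 400 1526 [382. 587.]
scene 420 1197 [  4. 571.]
scene 440 823 [  2. 384.]
scene 460 753 [ 5. 12.]
scene 480 957 [ 11. 166.]
scene 500 983 [163. 167.]
scene 520 1010 [163. 168.]
scene 540 1033 [163. 168.]
scene 560 1030 [163. 168.]
scene 580 957 [163. 167.]
scene 600 890 [163. 167.]
wrist 400 7928 [354. 378.]
wrist 420 6994 [341. 356.]
wrist 440 3269 [-0.  4.]
wrist 460 3264 [3. 8.]
wrist 480 15846 [101. 162.]
wrist 500 5746 [161. 163.]
wrist 520 5598 [161. 163.]
wrist 540 5445 [161. 163.]
wrist 560 2448 [161. 163.]
```

Emit:
{"fn": "jog_arm", "kwargs": {"motion": [[0,0,0,49,1.2,0,5],[0,0,0,49,1.2,0,5],[0,0,-9.8,0,0,0,5],[0,0,-9.8,0,0,0,5],[0,0,-9.8,0,0,0,5],[0,0,-9.8,0,0,0,5],[0,0,-9.8,0,0,0,5],[0,0,-9.8,0,0,0,5],[0,0,-9.8,0,0,0,5],[0,0,-9.8,0,0,0,5]]}}

```text
t: 54.05
eef_pos: [494.7, 378.9, 338.8]
tcp_rot: [-3.139, -0.004, -1.997]
ft_force: [0.4, 0.1, -0.9]
opening: 0.157
grip_force: 30.0
```

Emit:
{"fn": "jog_arm", "kwargs": {"motion": [[0,0,-9.8,0,0,0,5],[0,0,0,0,0,50,5],[0,0,0,0,0,50,5],[0,0,0,0,0,33,5],[0,0,0,0,0,10,5],[0,0,0,0,0,0,5],[0,0,0,0,0,0,5]]}}

```text
t: 54.92
eef_pos: [494.9, 379.2, 197.2]
tcp_rot: [-3.138, -0.003, -1.831]
ft_force: [-0.6, 0.7, -0.8]
opening: 0.152
grip_force: 30.0
```

Run:
```python
from h import *
st(); go(494.5,379.3)
c=cam('wrist','w9'); P=cloud(c)
z=env.state()['eef_pos'][2]-130.3; print('key bottom',z)
print('stand'); rects(P,42,48,(400,600,300,450)); print('collar');rects(P,z+39,z+48,(440,560,320,430))
for n in ['scene','side']:
    P=cloud(cam(n)); print(n,'stand'); rects(P,42,50,(400,600,300,450),20); print('collar'); rects(P,z+40,z+50,(440,560,320,430),10)
```

```text
t 54.92 p [494.9 379.2 197.2] rpy [-1.798e+02 -1.000e-01 -1.049e+02] F [-0.6  0.7 -0.8] open 14.4 grip 30.0 j1,6 [  31. -133.]
shift x 0.0 y 0.4 wz None
key bottom 66.89640108151397
stand
rect 4681 [493.8 376.5] long 64.3 short 64.1 longaxis -26.3 z 45.3
collar
rect 1046 [493.5 370. ] long 39.5 short 25.4 longaxis -13.5 z 108.4
scene stand
collar
rect 64 [484.8 380.5] long 36.8 short 16.0 longaxis 78.9 z 110.2
side stand
rect 22 [497.5 345.1] long 24.5 short 9.9 longaxis -30.3 z 48.1
collar
rect 111 [490.3 382.4] long 40.2 short 31.3 longaxis 41.1 z 110.6
```

View pics/w9.png

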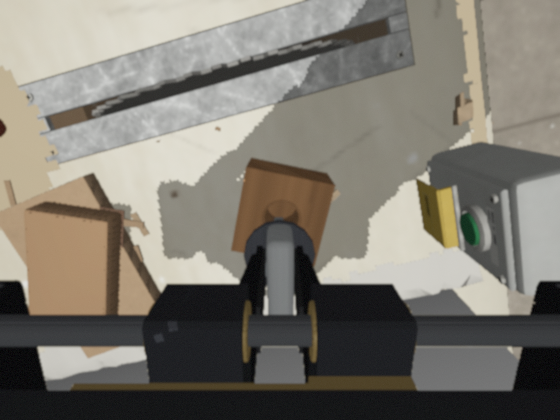

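Emit:
{"fn": "jog_arm", "kwargs": {"motion": [[0,0,0,0.3,1.2,10,5],[0,0,0,0,0,8,5],[0,0,0,0,0,6,5],[0,0,0,0,0,3,5],[0,0,0,0,0,0,5]]}}

```text
t: 55.7
eef_pos: [493.1, 378.9, 168.4]
tcp_rot: [-3.14, -0.005, -1.83]
ft_force: [0.3, -0.4, -0.6]
opening: 0.15
grip_force: 30.0
```

Emit:
{"fn": "jog_arm", "kwargs": {"motion": [[0,0,0,0,0,5,5],[0,0,0,0,0,5,5],[0,0,0,0,0,0,5]]}}

```text
t: 56.08
eef_pos: [493.0, 378.8, 158.2]
tcp_rot: [-3.14, -0.005, -1.83]
ft_force: [-0.2, -0.8, -0.7]
opening: 0.15
grip_force: 30.0
```

Emit:
{"fn": "jog_arm", "kwargs": {"motion": [[0,0,0,0,0,6,5],[0,0,0,0,0,6,5],[0,0,0,0,0,4,5],[0,0,0,0,0,2,5],[0,0,0,0,0,0,5]]}}

```text
t: 56.7
eef_pos: [493.2, 378.8, 140.5]
tcp_rot: [-3.14, -0.004, -1.83]
ft_force: [0.4, 0.4, -1.6]
opening: 0.154
grip_force: 30.0
```

Inserted freely; last millimetres, release, retreat.

Emit:
{"fn": "jog_arm", "kwargs": {"motion": [[0,0,0,0,0,1,5],[0,0,0,0,0,0,5],[0,0,0,0,0,0,40],[0,0,0,0,0,0,40],[0,0,0,0,0,0,40],[0,0,0,0,0,-20,40],[0,0,0,0,0,-40,40],[0,0,0,0,0,-50,40],[0,0,0,0,0,-60,60],[0,0,0,0,0,-50,60]]}}

```text
t: 57.95
eef_pos: [492.8, 379.7, 362.2]
tcp_rot: [-3.138, -0.003, -1.83]
ft_force: [0.1, 0.2, 0.2]
opening: 0.577
grip_force: 0.0
```

Emit:
{"fn": "jog_arm", "kwargs": {"motion": [[0,0,0,50,0,0,60],[0,0,0,50,0,0,60],[0,0,0,0,0,0,60],[0,0,0,0,0,0,60]]}}

```text
t: 58.45
eef_pos: [467.6, 283.4, 360.4]
tcp_rot: [-3.139, -0.004, -1.831]
ft_force: [-0.7, 0.3, 0.1]
opening: 0.634
grip_force: 0.0
```

Run:
```python
from h import *
st()
for n in ['scene','side']:
    P=cloud(cam(n,n+'F')); print(n); rects(P,84,98,(420,580,310,450),20); rects(P,42,50,(400,600,300,450),20);rects(P,49,54,(400,600,300,450),20)
    rects(P,90,100,(400,660,10,130),30); rects(P,47,60,(400,660,10,130),30)
    try: bar(n)
    except Exception as e: print(e)
```

```text
t 58.45 p [467.6 283.4 360.4] rpy [-179.8   -0.2 -104.9] F [-0.7  0.3  0.1] open 60.3 grip 0.0 j1,6 [  24. -141.]
scene
rect 113 [494.  377.8] long 49.4 short 13.2 longaxis 75.9 z 92.3
rect 360 [494.5 377.9] long 65.4 short 64.1 longaxis -26.7 z 46.6
rect 67 [484.3 379.7] long 37.5 short 19.2 longaxis 74.3 z 51.2
rect 67 [436.1  74.2] long 46.1 short 16.5 longaxis 29.8 z 52.5
attempt to get argmax of an empty sequence
side
rect 108 [492.1 378.4] long 51.3 short 13.9 longaxis 74.9 z 92.3
rect 175 [490.3  60. ] long 70.2 short 54.9 longaxis 5.5 z 95.7
rect 615 [527.5  61.7] long 219.1 short 56.1 longaxis 5.0 z 53.8
side bar angle rad 0.05 350 [-171.63314263   -6.99264823]
```

View pics/sideF.png

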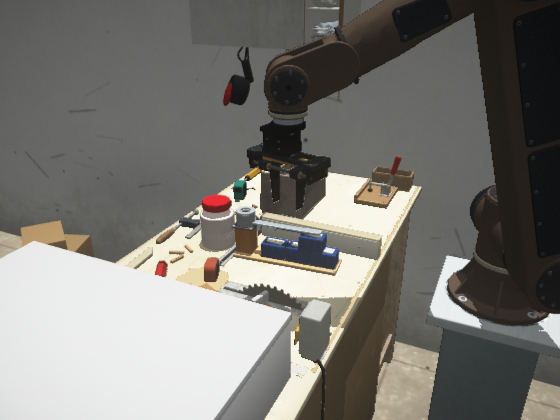

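```bash
python3 -c "
from cell import env
print(env.job_done())"
```

```text
the job is handed in; nothing more can be done
None
```

I handed the job in at about 58 s: four boxes were found and laid in staggered courses, the bar is turned back over the stack (about 0.05 rad from closed), and the key is upright in its stand; `env.job_done()` gave no verdict.

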